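# Tip a turning blank onto the green field and push it up to the stop

## Task

The dark walnut blank stands on end in the middle of the marking-out board. Tip it over where it stands, with a gentle push near its top and without gripping, lifting or sliding it first, so that it falls flat onto the green field; then push it along the board with the fingertips until its leading end sits flush against the steel stop at that end. Leave the glue bottle, the finial and the cup where they are.

Things in the scene. Friction and masses are not known exactly. Their poses are not given: they have to be found in the camera images.
- board: Plywood marking-out board fixed on the bench, 170 mm (its x) by 470 mm (its y), 12 mm thick; origin at the centre of its underside. Near each end a steel stop bar 110 mm long (along x), 12 mm thick, stands 16 mm above the board's top; the bars' inner faces, which the blank is to rest against, lie at y = +215 and -215 mm in the board's frame.
- green: Green painted field on the board's top, flat, 130 mm (its x) by 203 mm (its y), reaching from 12 mm beyond the board's middle to the stop bar, on one or the other half of the board; origin at its centre, at the height of the board's top (12 mm above the bench), axes parallel to the board's.
- red: Red painted field (rejects) of the same size on the other half of the board; not used.
- blank: Loose walnut slab, paler at its upper end, stood on end near the board's middle: 90 mm wide (its x), 30 thick (its y), 150 tall (its z), 190-380 g. Origin: centre of the end it stands on. Broad faces look towards the fields, up to 0.12 rad askew. Pushed near the top it tips without sliding and falls by itself once its top has moved 30 mm; lying flat it is 30 mm high and slides under 1-4 N.
- blank_top (a point): Centre of the blank's pale upper end (150 mm from the origin along its z): the end that leads when it has fallen. Should the fallen blank meet the stop askew, one corner first, it tends to jam there: it is best squared up on the way, before it touches.
- blank_mid (a point): Centre of the blank (75 mm from the origin along its z).
- glue: White glue bottle with an orange cap, 52 mm across, 150 mm tall, loose on the bench beyond the board; origin at the centre of its underside.
- finial: Turned pale wooden finial, 48 mm across the foot, 82 mm tall, loose on the bench on the robot's side of the board; origin at the centre of its underside.
- cup: Turned pale wooden cup, 68 mm across the rim, 70 mm tall, loose on the bench beyond the board; origin at the centre of its underside.

How it is judged (in metres and radians):
On the way, in this order (a step that is already met when the one before it is completed fails the run):
1. the blank has fallen flat onto the green field, short of the stop (angle between blank's own z axis and vertical above 1.5 rad and (angle between blank's own y axis and vertical below 0.1 rad or angle between blank's own y axis and vertical above 3.04 rad) and y of blank_mid in the frame of green between -0.06 and 0.06 m and x of blank_mid in the frame of green between -0.03 and 0.03 m and linear speed of blank below 0.02 m/s), for 0.1 s.
2. its leading end has been pushed flush against the stop ((y of blank_top in the frame of board above 0.2115 m or y of blank_top in the frame of board below -0.2115 m) and angle between the z axis of blank and the y axis of board, either way round below 0.04 rad), for 0.1 s.
At the end, for the whole second after the job is handed in: The blank lies flat on a broad face on the green field (its centre within 30 mm of the field's centre across it and 60 mm along it), its pale end within 3.5 mm of the steel stop and square to it within 0.04 rad, at rest (all of step 1 and all of step 2); the robot touches nothing.
It fails at once if the blank is lifted or carried (its standing end more than 30 mm above where it rests, or its pale end more than 15 mm above its starting height) (height (world z) of blank above 0.055 m or height (world z) of blank_top above 0.177 m).
It fails at once if the blank is slid along (more than 30 mm) while it still stands (angle between blank's own z axis and vertical below 0.15 rad and distance of blank from where it was at the start of the episode above 0.03 m).
It fails at once if the blank is gripped or struck (more than 18 N from the fingers) before it has fallen (angle between blank's own z axis and vertical below 1.3 rad and contact force between the fingers and blank above 18 N).
It fails at once if the glue bottle, the finial or the cup is moved more than 15 mm or tipped (distance of any of glue, finial, cup from where it was at the start of the episode above 0.015 m or angle between any of glue, finial, cup's own z axis and vertical above 0.3 rad).
It also fails if it takes over 43 s, if anything falls off the work surface, if the arm or the gripper's body presses on something with over 40 N, if the wrist force passes 120 N, or if a joint passes its speed limit or range.

## Robot

A 6-joint arm with a two-finger parallel gripper is mounted at the origin on the work surface. World frame = base frame: x ahead of the robot, y to its left, z up, the work surface at z = 0. Lengths are in mm, angles in rad, forces in N, time in s.
With the tool pointing down it reaches from about 350 to 950 mm from the base axis. Payload 17.4 kg.
Tool frame: the origin (TCP) lies at the very end of the fingers, on their centre line; the grasp point (between the pads) lies 19 mm behind it; y points along the fingers, x is the direction in which the jaws open and shut, and the axes are right-handed (so a half turn about y gives the same grasp; the last joint's range is limited). The gripper opens to 93 mm and grips with 3 to 60 N. Pads are 15 mm wide; open, the fingers measure 128 mm over their backs; the gripper's body (75 mm by 188 mm) begins 65 mm behind the grasp point.
Start: joints at [-1.365, 0.116, 1.442, -0, 1.584, -0.038], TCP at [162.93, -655.047, 218.646] pointing down, gripper open.
Joint ranges: [-2.83, 2.83], [-0.83, 2.19], [0.07, 2.5], [-1.14, 4.28], [0.01, 3], [-2.97, 2.97]. Speed limits (rad/s): [1.89, 1.89, 2.22, 3.14, 3.14, 3.14].

## Interface

Orientations are given as a unit quaternion [w, x, y, z].
In Python, from workcell import readout, imaging, job gives the robot as it stands.
- The arm moves only by the tool jog_arm, never from a script. Its argument "deltas" is one flat list of numbers, 7 for each row, row after row: the shift along the world's x, y, z in cm, then the turn, a rotation vector about the world's x, y, z in rad, then the opening, from -1 (shut) to 1 (fully open), so that 0 is half open. A call has 1 to 10 rows; each row shifts and turns the commanded pose from where the row before left it; what a row does not reach is not made up. A row lasts 1/8 s, in which the tool goes at most 62.5 mm and 10.7 degrees, less where a joint would pass 70% of its speed; a pose out of reach is approached as far as the arm can. A call with a gripper value outside its range is refused whole. The fingers move at their own pace and stop on an object; "squeeze" is the grip in N (left out, the last holds). Time passes only in rows, so rows that do not move let the fingers close. It gives the time, the measured TCP pose, the force and the opening at its end, in the units of the state.
- readout.observe(): the state, without advancing time (a new reading comes with each control period).
- imaging.grab_frame(name): name is "scene" or "top"; returns the picture (480x640x3 uint8, red, green, blue); there is no depth.
- imaging.calibration(name): a dict with "mtx" (3x3 intrinsics, pixels), "dist" ([k1, k2, p1, p2, k3] as OpenCV has them; the pictures are not rectified), "view" (4x4, takes a point from world to camera coordinates). Camera axes: x right, y down, z forward; pixel columns grow to the right and rows downward; lengths in mm; the calibration is good to about 2 mm. A picture is of the moment at which its call begins. calibration takes no time and is no camera call.
- job.hand_in(): hands the job in, once; it reports no verdict.
The state is a dict: "clock": time; "joint_pos": joint angles; "qvel": joint speeds; "effort": joint torques, N m; "eef_pos": TCP position; "ee_rot": TCP orientation; "contact_force": force on the tool from outside, world axes, zero at the start; "torque": the same for the moment, N m; "grip_width": finger opening in mm.
Only numpy, scipy, OpenCV 4.12 (cv2) and the standard library are available. Lean on these libraries where they do the work, as an engineer would, in place of code of your own. Each camera call takes 0.05 s, during which the arm holds its last target. There are 200 camera calls.

## Working session

There is one attempt and no reset: what is moved stays moved. The work goes in short steps, Python scripts to look and compute and a tool call to move; the robot and the scene stay as the last step left them, time stands still between calls to the robot, and variables do not carry over. Pictures are saved under pics/ and viewed, on a budget of 10 in all, crops included, one or two more only if the job needs it, and the job is handed in when it is done.

Besides the shell and the picture viewer there is one more tool, called after "Request:" as name(argument=value, ...) on one line, values as JSON. jog_arm: Moves the arm, as the interface text tells. Its arguments: {"type":"object","properties":{"deltas":{"type":"array"},"squeeze":{"type":"number"}},"required":["deltas"]}

```bash
mkdir -p pics; python3 - <<'E'
from workcell import readout, imaging
import cv2,json
for n in("scene","top"):
    im=imaging.grab_frame(n); cv2.imwrite(f"pics/{n}0.png",im[:,:,::-1]); c=imaging.calibration(n); print(n,c)
print(readout.observe())
E
```

```text
scene {'mtx': array([[521.85315005,   0.        , 318.80109667],
       [  0.        , 521.85315005, 240.50130506],
       [  0.        ,   0.        ,   1.        ]]), 'dist': array([-0.08084892,  0.        ,  0.        ,  0.        ,  0.        ]), 'view': array([[ 2.53236367e-01,  9.67370769e-01, -8.07075906e-03,
        -1.36430268e+02],
       [ 6.47213218e-01, -1.75615035e-01, -7.41804832e-01,
        -2.97902202e+02],
       [-7.19017658e-01,  1.82628459e-01, -6.70567262e-01,
         1.32386947e+03],
       [ 0.00000000e+00,  0.00000000e+00,  0.00000000e+00,
         1.00000000e+00]])}
top {'mtx': array([[508.99382629,   0.        , 325.93256461],
       [  0.        , 508.99382629, 234.25864231],
       [  0.        ,   0.        ,   1.        ]]), 'dist': array([-0.10052101,  0.        ,  0.        ,  0.        ,  0.        ]), 'view': array([[ 1.84579856e-03, -9.99654008e-01,  2.62384809e-02,
        -7.01755953e+00],
       [-9.98087366e-01, -3.46296053e-03, -6.17221001e-02,
         6.06674106e+02],
       [ 6.17916075e-02, -2.60743698e-02, -9.97748427e-01,
         7.58365936e+02],
       [ 0.00000000e+00,  0.00000000e+00,  0.00000000e+00,
         1.00000000e+00]])}
{'clock': 0.1, 'joint_pos': array([-1.36481402e+00,  1.16414854e-01,  1.44219884e+00,  9.46136521e-06,
        1.58399728e+00, -3.78417097e-02]), 'qvel': array([-8.08431690e-04, -2.81007278e-03, -2.31180856e-03,  9.32471668e-04,
        2.51921213e-03, -6.45607464e-05]), 'effort': array([ 1.12070837e-03, -7.22897029e+01, -6.23867512e+01,  7.80199980e-02,
        2.27033242e-02, -3.96493488e-05]), 'eef_pos': array([ 162.88422909, -654.8617305 ,  217.99439316]), 'ee_rot': array([ 0.5573289 , -0.55685918,  0.43575665, -0.43521085]), 'contact_force': array([-0.17821125,  0.26812727,  0.41291797]), 'torque': array([-0.03862105, -0.01573238, -0.01864555]), 'grip_width': 93.06874384861321}
```

View pics/scene0.png

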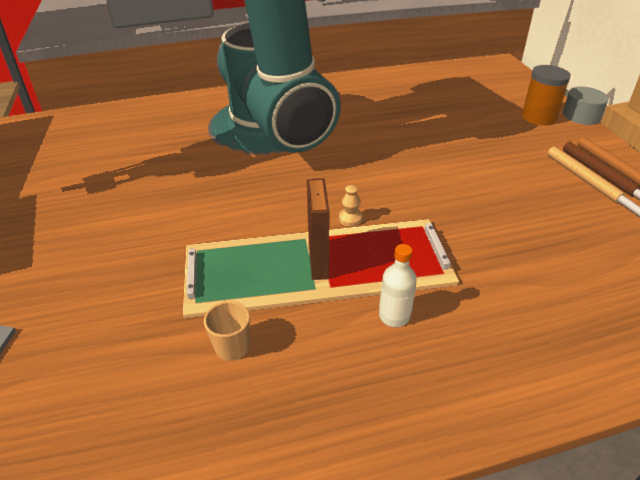

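View pics/top0.png

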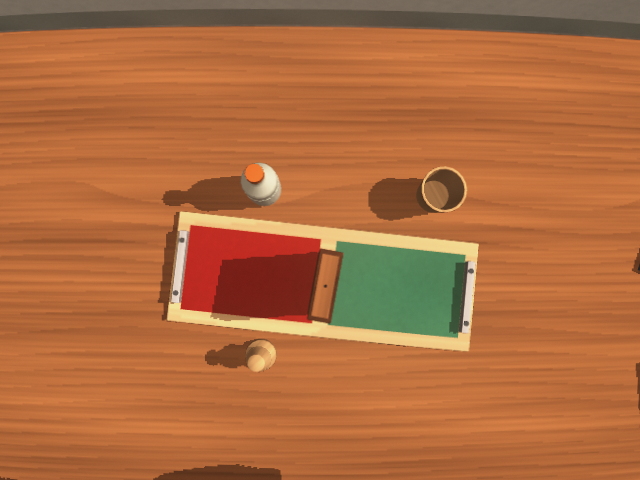

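Scene: the blank stands at about (318,230), with green to its left and red to its right. Top view: image right is world -y and image up is +x. Green spans about (330-466, 242-337), the blank's top is at about (325,286), the steel stop at about (468,297), the finial at (262,356), the glue at (260,185) and the cup at (443,190).

```bash
cat > h.py <<'E'
import numpy as np, cv2
from workcell import readout, imaging
def ray(n,px,z):
    c=imaging.calibration(n); V=c["view"];R,t=V[:3,:3],V[:3,3]
    u=cv2.undistortPoints(np.float64(px).reshape(-1,1,2),c["mtx"],c["dist"]).reshape(-1,2)
    d=np.c_[u,np.ones(len(u))]@R; o=-R.T@t
    return o+d*((z-o[2])/d[:,2])[:,None]
def proj(n,P):
    c=imaging.calibration(n);V=c["view"]
    return cv2.projectPoints(np.float64(P).reshape(-1,1,3),cv2.Rodrigues(V[:3,:3])[0],V[:3,3],c["mtx"],c["dist"])[0].reshape(-1,2)
def big(m):
    m=cv2.morphologyEx(m.astype(np.uint8)*255,cv2.MORPH_OPEN,np.ones((3,3)))
    return max(cv2.findContours(m,cv2.RETR_EXTERNAL,cv2.CHAIN_APPROX_NONE)[0],key=cv2.contourArea).reshape(-1,2)
def rect(n,cont,z):
    P=ray(n,cont,z)[:,:2].astype(np.float32); (c,s,a)=cv2.minAreaRect(P); return np.round(c,1),np.round(s,1),round(a,2)
E
python3 - <<'E'
from h import *
im=cv2.imread("pics/top0.png"); hsv=cv2.cvtColor(im,cv2.COLOR_BGR2HSV); H,S,V=cv2.split(hsv)
print("green",rect("top",big((H>50)&(H<90)&(S>80)),12))
print("red",rect("top",big(((H<4)|(H>174))&(S>200)),12))
for p in [(325,260),(325,300),(335,275),(340,256),(312,310),(320,320)]: print(p,hsv[p[1],p[0]])
print("stop ends top z28",ray("top",[(466,262),(474,262),(461,332),(470,332),(177,232),(187,232),(171,302),(181,302)],28)[:,:2].round(1).tolist())
print("top corners z162",ray("top",[(317,250),(343,253),(330,322),(309,318)],162)[:,:2].round(1).tolist())
print("cam",ray("top",[(320,240)],758).round(), "glue,cup,fin",ray("top",[(254,174)],150).round(),ray("top",[(443,190)],70).round(),ray("top",[(257,363)],82).round())
cv2.imwrite("pics/crop.png",np.hstack([cv2.resize(im[235:340,295:360],None,fx=5,fy=5,interpolation=cv2.INTER_CUBIC),cv2.resize(cv2.imread("pics/scene0.png")[170:290,285:345],None,fx=5,fy=4.375,interpolation=cv2.INTER_CUBIC)]))
E
```

```text
green (array([ 522.5, -115.8]), array([200.3, 128.4]), 84.07)
red (array([546.1, 110.5]), array([200.6, 128.4]), 83.95)
(325, 260) [ 12 169 201]
(325, 300) [ 12 170 182]
(335, 275) [ 11 170 162]
(340, 256) [ 10 169 113]
(312, 310) [ 11 171 160]
(320, 320) [ 10 168 105]
stop ends top z28 [[564.4, -219.2], [564.4, -231.7], [458.2, -210.6], [458.0, -224.6], [608.8, 219.9], [608.8, 204.7], [503.4, 227.4], [503.5, 212.2]]
top corners z162 [[578.2, 9.4], [574.5, -22.9], [489.2, -6.9], [494.1, 19.1]]
cam [[561.  14. 758.]] glue,cup,fin [[675.  90. 150.]] [[ 668. -174.   70.]] [[423.  92.  82.]]
```

View pics/crop.png

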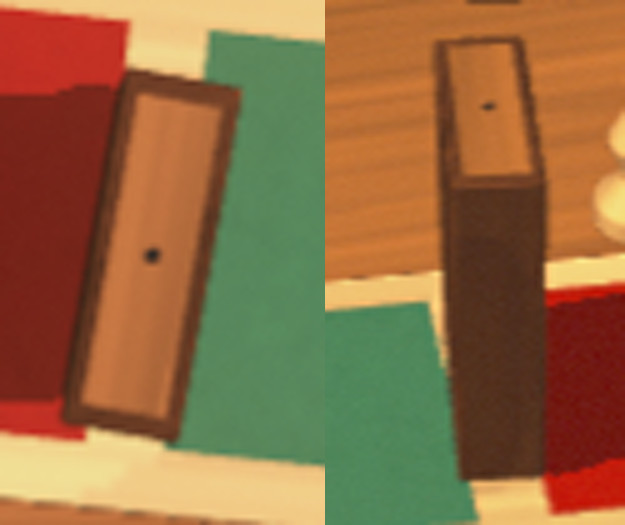

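Crop: the dot at the centre of the pale top is at about (325.4,286.2) in the top image. The blank's right long edge runs from (343,253) to (331,322.5).

```bash
python3 - <<'E'
from h import *
hsv=cv2.cvtColor(cv2.imread("pics/top0.png"),cv2.COLOR_BGR2HSV);H,S,V=cv2.split(hsv)
m=np.zeros(H.shape,bool);m[248:324,305:345]=True
c=big(m&(H>8)&(H<16)&(V>130)&(S>140)); print("inlay",rect("top",c,162))
d=ray("top",[(325.4,286.2)],162)[0]; print("dot",d)
g=np.array([522.5,-115.8]);r=np.array([546.1,110.5]);y=(r-g)/np.hypot(*(r-g));x=np.array([y[1],-y[0]]);b=(g+r)/2
print("b",b,"x",x,"y",y,"yaw",np.arctan2(x[1],x[0]),"dot in board",(d[:2]-b)@x,(d[:2]-b)@y)
from scipy.spatial.transform import Rotation as R
q=readout.observe()["ee_rot"];print(R.from_quat(q,scalar_first=True).as_matrix().round(3))
E
```

```text
inlay (array([ 5.341e+02, -5.000e-01]), array([22.1, 78.9]), 79.72)
dot [533.37077768  -1.12324813 162.        ]
b [534.3   -2.65] x [ 0.99460614 -0.10372384] y [0.10372384 0.99460614] yaw -0.10391073322906635 dot in board -1.0825707850397424 1.4221342757942064
[[ 0.241 -0.     0.97 ]
 [-0.97   0.001  0.241]
 [-0.001 -1.     0.   ]]
```

Request:
jog_arm(deltas=[2.4,4.45,0,0,0,0.072,0,2.4,4.45,0,0,0,0.072,0,2.4,4.45,0,0,0,0.072,0,2.4,4.45,0,0,0,0.072,0,2.4,4.45,0,0,0,0.072,0,2.4,4.45,0,0,0,0.072,0,2.4,4.45,0,0,0,0.072,0,2.4,4.45,0,0,0,0.072,0,2.4,4.45,0,0,0,0.072,0,2.4,4.45,0,0,0,0.072,0])

```text
clock: 1.35
eef_pos: [403.3, -208.5, 218.6]
ee_rot: [-0.675, 0.675, -0.211, 0.211]
contact_force: [0.9, -0.1, 0.5]
grip_width: 46.5
```

Request:
jog_arm(deltas=[2.4,4.45,0,0,0,0.072,0,2.4,4.45,0,0,0,0.072,0,2.4,4.45,0,0,0,0.072,0,2.4,4.45,0,0,0,0.072,0,2.4,4.45,0,0,0,0.072,0,2.0,4.45,0,0,0,0.072,0,0,0,0,0,0,0,0,0,0,0,0,0,0,0])

```text
clock: 2.35
eef_pos: [542.7, 56.7, 218.3]
ee_rot: [-0.704, 0.705, -0.062, 0.062]
contact_force: [0.1, -0.1, -0.2]
grip_width: 46.4
```

```bash
python3 - <<'E'
from h import *
from scipy.spatial.transform import Rotation as R
s=readout.observe();print(s["clock"],s["eef_pos"],R.from_quat(s["ee_rot"],scalar_first=True).as_matrix().round(3).tolist(),s["contact_force"],s["grip_width"])
E
```

```text
2.35 [542.66316385  56.68659415 218.30776955] [[0.985, -0.001, 0.174], [-0.174, -0.0, 0.985], [-0.001, -1.0, -0.0]] [ 0.05134819 -0.13513917 -0.17811933] 46.39081453722044
```

Request:
jog_arm(deltas=[0,0,-2.4,0,0,0,0,0,0,-2.4,0,0,0,0,0,0,-2.2,0,0,0,0,-0.1,-0.5,0,0,0,0,0,-0.1,-0.5,0,0,0,0,0,-0.1,-0.5,0,0,0,0,0,-0.1,-0.5,0,0,0,0,0,-0.05,-0.3,0,0,0,0,0,-0.05,-0.3,0,0,0,0,0,-0.05,-0.3,0,0,0,0,0])

```text
clock: 3.6
eef_pos: [537.4, 27.8, 148.6]
ee_rot: [-0.704, 0.704, -0.062, 0.062]
contact_force: [-0.2, -0.7, 0.1]
grip_width: 46.2
```

Request:
jog_arm(deltas=[-0.05,-0.3,0,0,0,0,0,-0.05,-0.3,0,0,0,0,0,-0.05,-0.3,0,0,0,0,0,-0.05,-0.3,0,0,0,0,0,-0.05,-0.3,0,0,0,0,0,-0.05,-0.3,0,0,0,0,0])

```text
clock: 4.35
eef_pos: [534.4, 9.7, 148.6]
ee_rot: [-0.704, 0.704, -0.062, 0.062]
contact_force: [-0.2, 0.8, 0.0]
grip_width: 46.3
```

```bash
python3 - <<'E'
from h import *
cv2.imwrite("pics/s1.png",np.hstack([imaging.grab_frame("scene")[130:330,170:470,::-1],imaging.grab_frame("top")[180:380,160:500,::-1]]))
E
```

```text
(no output)
```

View pics/s1.png

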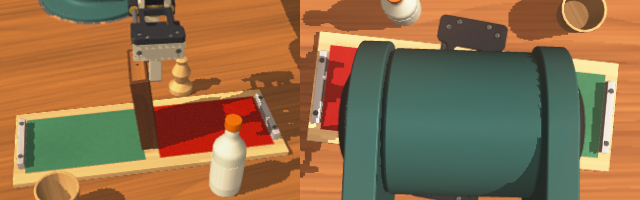

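The scene half shows the fingers against the blank's red-side face near its top, and the blank already leaning toward green (top at about (138,60)). The arm hides it in the top view. I'll keep pushing.

Request:
jog_arm(deltas=[-0.05,-0.3,0,0,0,0,0,-0.05,-0.3,0,0,0,0,0,-0.05,-0.3,0,0,0,0,0,-0.05,-0.3,0,0,0,0,0,-0.05,-0.3,0,0,0,0,0,-0.05,-0.3,0,0,0,0,0,-0.05,-0.3,0,0,0,0,0,0,0,0,0,0,0,0,0,0,0,0,0,0,0,0,0,0,0,0,0,0,0])

```text
schema error: expected a multiple of 7 numbers
```

```bash
python3 - <<'E'
from h import *
cv2.imwrite("pics/s2.png",cv2.resize(imaging.grab_frame("scene")[130:330,170:470,::-1],None,fx=2,fy=2))
E
```

```text
(no output)
```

View pics/s2.png

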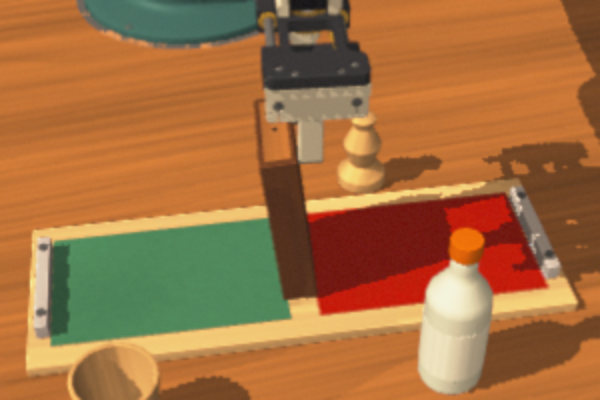

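The call was refused because I miscounted the numbers, and nothing moved: the blank still leans, with its top at about (278,130) in the crop. I'll repeat it with the right count.

Request:
jog_arm(deltas=[-0.05,-0.3,0,0,0,0,0,-0.05,-0.3,0,0,0,0,0,-0.05,-0.3,0,0,0,0,0,-0.05,-0.3,0,0,0,0,0,-0.05,-0.3,0,0,0,0,0,-0.05,-0.3,0,0,0,0,0,-0.05,-0.3,0,0,0,0,0,0,0,0,0,0,0,0,0,0,0,0,0,0,0,0,0,0,0,0,0,0])

```text
clock: 5.75
eef_pos: [530.9, -11.0, 148.6]
ee_rot: [0.704, -0.704, 0.062, -0.062]
contact_force: [-0.0, -0.4, 0.9]
grip_width: 46.6
```

Request:
jog_arm(deltas=[0,2,0,0,0,0,0,0.5,3,0,0,0,0,0,0.5,3,0,0,0,0,0,0,0,0,0,0,0,0,0,0,0,0,0,0,0,0,0,0,0,0])

```text
schema error: expected a multiple of 7 numbers
```

```bash
python3 - <<'E'
from h import *
cv2.imwrite("pics/t3.png",imaging.grab_frame("top")[...,::-1])
cv2.imwrite("pics/s3.png",imaging.grab_frame("scene")[...,::-1])
cv2.imwrite("pics/v3.png",np.hstack([cv2.imread("pics/s3.png")[130:330,170:470],cv2.imread("pics/t3.png")[180:380,160:500]]))
E
```

```text
(no output)
```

View pics/v3.png

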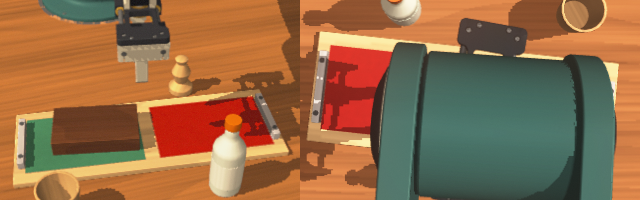

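The blank has fallen flat on green, at crop (52-145, 103-153), short of the stop. I'll swing the arm clear and measure it from the top.

Request:
jog_arm(deltas=[0,2,3.5,0,0,0,0,0,3,3.5,0,0,0,0,0,5,0,0,0,0,0,0,5,0,0,0,0,0,0,5,0,0,0,0,0,0,5,0,0,0,0,0,0,5,0,0,0,0,0,0,0,0,0,0,0,0])

```text
clock: 6.85
eef_pos: [530.4, 291.6, 218.1]
ee_rot: [-0.704, 0.705, -0.061, 0.06]
contact_force: [0.2, -0.4, -0.4]
grip_width: 46.4
```

```bash
python3 - <<'E'
from h import *
cv2.imwrite("pics/t4.png",imaging.grab_frame("top")[...,::-1])
im=cv2.imread("pics/t4.png");hsv=cv2.cvtColor(im,cv2.COLOR_BGR2HSV)
print(hsv[290,380],hsv[290,420],hsv[290,350])
cv2.imwrite("pics/v4.png",cv2.resize(im[225:355,300:490],None,fx=4,fy=4,interpolation=cv2.INTER_CUBIC))
E
```

```text
[ 10 169  98] [ 10 165  93] [ 10 171  94]
```

View pics/v4.png

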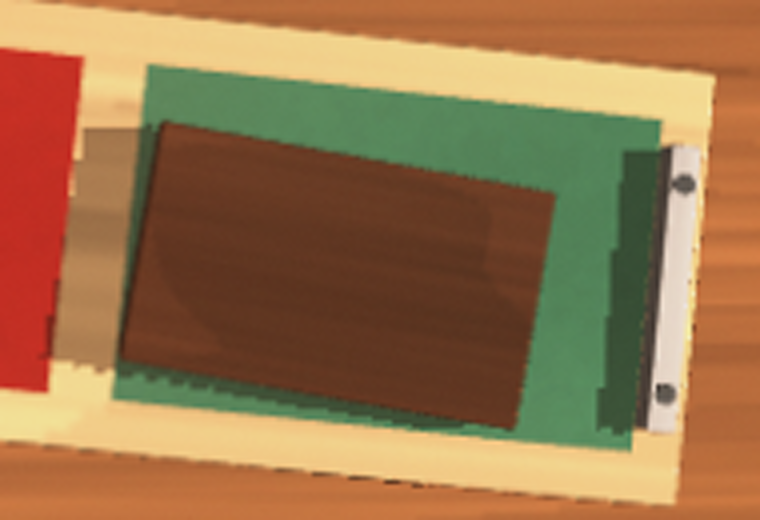

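The blank lies flat on green, with top-face corners in the crop at (162,122), (555,192), (515,430) and (122,358). It is skewed a few degrees and about 110 crop px short of the stop. The edge of the stop's top face runs from (668,147) to (648,432).

```bash
cat >> h.py <<'E'
b=np.array([534.3,-2.65]);by=np.array([.10372,.99461]);bx=np.array([.99461,-.10372])
def tob(P): P=np.atleast_2d(P)[:,:2]-b; return np.c_[P@bx,P@by].round(1)
def blank(im):
    H,S,V=cv2.split(cv2.cvtColor(im,cv2.COLOR_BGR2HSV))
    m=(H>5)&(H<15)&(S>130)&(V>50)&(V<125); m[:225]=0;m[355:]=0;m[:,:325]=0;m[:,490:]=0
    P=ray("top",big(m),42)[:,:2].astype(np.float32); c,s,a=cv2.minAreaRect(P)
    q=cv2.boxPoints((c,s,a)); print("centre",c,"size",s,"ang",a,"board c",tob(c)); print("corners board",tob(q).tolist())
E
python3 - <<'E'
from h import *
blank(cv2.imread("pics/t4.png"))
px=np.array([[668,147],[648,432]])/4+[300,225]; P=ray("top",px,28); print("stop",P.round(1)[:,:2],tob(P))
print(tob(ray("top",np.array([[162,122],[555,192],[515,430],[122,358]])/4+[300,225],42)))
E
```

```text
centre (517.721923828125, -90.9532470703125) size (149.28671264648438, 88.57331848144531) ang 79.60903930664062 board c [[ -7.3 -89.5]]
corners board [[-57.3, -160.5], [31.0, -167.4], [42.6, -18.6], [-45.7, -11.7]]
stop [[ 564.8 -220.8]
 [ 456.6 -212.1]] [[  53.  -213.8]
 [ -55.5 -216.4]]
[[  41.8  -19.5]
 [  31.3 -168.2]
 [ -58.  -161.9]
 [ -46.1  -13.9]]
```

Request:
jog_arm(deltas=[0.05,-4.6,0,0,0,0.012,0,0.05,-4.6,0,0,0,0.012,0,0.05,-4.6,0,0,0,0.012,0,0.05,-4.6,0,0,0,0.012,0,0.05,-4.6,0,0,0,0.012,0,0.05,-4.4,0,0,0,0.012,0,0,0,-5,0,0,0,0,0,0,-5,0,0,0,0,0,0,-5,0,0,0,0])

```text
clock: 8.02
eef_pos: [533.4, 13.6, 67.4]
ee_rot: [-0.706, 0.706, -0.037, 0.037]
contact_force: [0.3, -0.0, 0.0]
grip_width: 46.8
```

Request:
jog_arm(deltas=[0,0,-2.4,0,0,0,0,0,0,-1.6,0,0,0,0,0,0,-0.8,0,0,0,0,0,0,0,0,0,0,0])

```text
clock: 8.52
eef_pos: [534.1, 14.7, 21.0]
ee_rot: [-0.706, 0.706, -0.036, 0.037]
contact_force: [-0.3, 0.6, 0.2]
grip_width: 46.5
```

```bash
python3 - <<'E'
from h import *
from scipy.spatial.transform import Rotation as R
s=readout.observe();M=R.from_quat(s["ee_rot"],scalar_first=True).as_matrix();print(s["clock"],s["eef_pos"],tob(s["eef_pos"]),np.arctan2(M[1,0],M[0,0]),s["contact_force"])
E
```

```text
8.525 [534.07493168  14.6794532   20.97696774] [[-2.  17.2]] -0.10329850074821033 [-0.26068075  0.63112672  0.16300942]
```

Request:
jog_arm(deltas=[-0.05,-0.5,0,0,0,0,0,-0.05,-0.5,0,0,0,0,0,-0.05,-0.5,0,0,0,0,0,-0.04,-0.4,0,0,0,0,0,-0.04,-0.4,0,0,0,0,0,-0.04,-0.4,0,0,0,0,0,-0.04,-0.4,0,0,0,0,0,-0.04,-0.4,0,0,0,0,0,-0.04,-0.4,0,0,0,0,0,-0.04,-0.4,0,0,0,0,0])

```text
clock: 9.78
eef_pos: [529.7, -28.3, 20.7]
ee_rot: [-0.706, 0.706, -0.036, 0.036]
contact_force: [1.5, 3.6, 2.3]
grip_width: 46.6
```

Request:
jog_arm(deltas=[-0.03,-0.3,0,0,0,0,0,-0.03,-0.3,0,0,0,0,0,-0.03,-0.3,0,0,0,0,0])

```text
clock: 10.15
eef_pos: [528.8, -37.2, 20.7]
ee_rot: [0.706, -0.706, 0.036, -0.036]
contact_force: [0.6, 3.0, 2.2]
grip_width: 46.7
```

```bash
python3 - <<'E'
from h import *
im=imaging.grab_frame("scene")[...,::-1]; cv2.imwrite("pics/s5.png",im)
cv2.imwrite("pics/v5.png",cv2.resize(im[200:320,170:330],None,fx=5,fy=5,interpolation=cv2.INTER_CUBIC))
print(tob(readout.observe()["eef_pos"]))
E
```

```text
[[ -1.9 -35.2]]
```

View pics/v5.png

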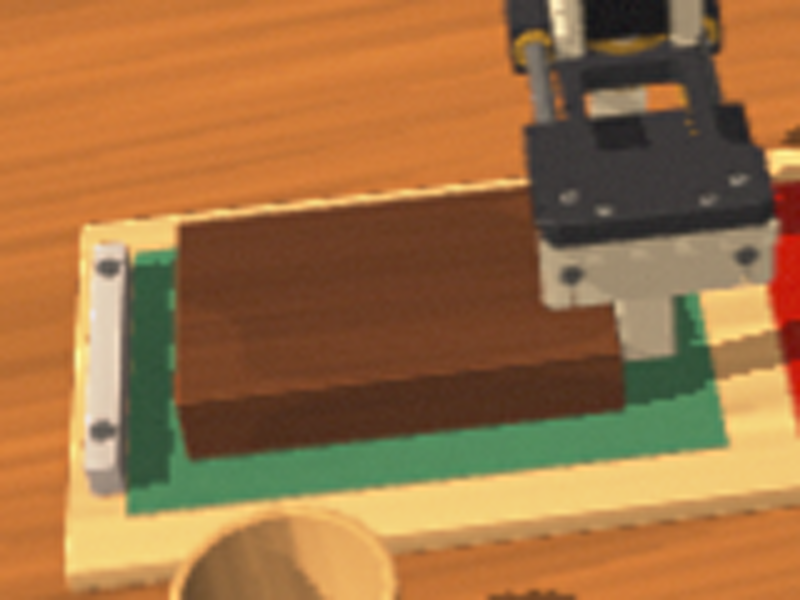

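Both fingertips are pushing. The leading top edge runs from (180,228) to (178,403) in the crop, the near top edge from (178,403) to (620,352). I'll measure the remaining skew from these.

```bash
python3 - <<'E'
from h import *
f=lambda L:np.array(L)/5+[170,200]
A=tob(ray("scene",f([(180,228),(178,403),(620,352)]),42));B=tob(ray("scene",f([(128,246),(122,490)]),28))
print(A,B,"end skew",(A[0]-A[1]),"side",A[2]-A[1])
E
```

```text
[[ -43.5 -191.8]
 [  43.  -191.8]
 [  42.5  -44.5]] [[ -52.6 -212.6]
 [  66.  -212.1]] end skew [-86.5   0. ] side [ -0.5 147.3]
```

It is square now, with about 21–23 mm to go.

Request:
jog_arm(deltas=[-0.03,-0.3,0,0,0,0,0,-0.03,-0.3,0,0,0,0,0,-0.03,-0.3,0,0,0,0,0,-0.03,-0.3,0,0,0,0,0,-0.03,-0.3,0,0,0,0,0,-0.02,-0.2,0,0,0,0,0,-0.01,-0.1,0,0,0,0,0])

```text
clock: 11.08
eef_pos: [526.9, -55.2, 20.7]
ee_rot: [0.706, -0.706, 0.036, -0.036]
contact_force: [1.5, 2.8, 2.2]
grip_width: 46.3
```

Request:
jog_arm(deltas=[-0.01,-0.1,0,0,0,0,0,-0.01,-0.1,0,0,0,0,0])

```text
clock: 11.32
eef_pos: [526.7, -57.1, 20.6]
ee_rot: [0.706, -0.706, 0.036, -0.036]
contact_force: [0.1, 4.0, 3.2]
grip_width: 46.3
```

Request:
jog_arm(deltas=[-0.01,-0.1,0,0,0,0,0])

```text
clock: 11.45
eef_pos: [526.8, -57.2, 20.7]
ee_rot: [0.707, -0.705, 0.036, -0.037]
contact_force: [3.1, 16.8, 2.2]
grip_width: 46.2
```

Request:
jog_arm(deltas=[-0.01,-0.1,0,0,0,0,0])

```text
clock: 11.58
eef_pos: [526.9, -57.3, 20.7]
ee_rot: [0.708, -0.705, 0.036, -0.037]
contact_force: [4.9, 25.4, 2.0]
grip_width: 46.5
```

The force jumped to 25 N, so the blank has met the stop. I'll hold briefly, back off and check.

Request:
jog_arm(deltas=[0,0,0,0,0,0,0,0,0,0,0,0,0,0,0.05,0.5,0,0,0,0,0,0.2,2,0,0,0,0,0,0.2,2,0,0,0,0,0,0,0,4,0,0,0,0,0,0,5,0,0,0,0,0,0,5,0,0,0,0,0,0,5,0,0,0,0,0,3,1,0,0,0,0])

```text
clock: 12.82
eef_pos: [531.9, 14.9, 224.3]
ee_rot: [-0.706, 0.706, -0.036, 0.039]
contact_force: [0.3, 0.3, -0.3]
grip_width: 46.3
```

Request:
jog_arm(deltas=[0,5,0,0,0,0,0,0,5,0,0,0,0,0,0,5,0,0,0,0,0,0,5,0,0,0,0,0,0,5,0,0,0,0,0,0,2,0,0,0,0,0,0,0,0,0,0,0,0])

```text
clock: 13.7
eef_pos: [530.9, 286.3, 220.1]
ee_rot: [-0.706, 0.707, -0.036, 0.036]
contact_force: [-0.2, -0.3, -0.1]
grip_width: 46.3
```

```bash
python3 - <<'E'
from h import *
im=imaging.grab_frame("top")[...,::-1].copy(); cv2.imwrite("pics/t6.png",im); blank(im)
print(readout.observe()["contact_force"])
a=cv2.resize(im[225:355,320:490],None,fx=4,fy=4,interpolation=cv2.INTER_CUBIC)
cv2.imwrite("pics/v6.png",a)
E
```

```text
centre (518.896484375, -140.11976623535156) size (150.34713745117188, 89.12481689453125) ang 84.02767944335938 board c [[  -1.1 -138.3]]
corners board [[-45.6, -213.5], [43.5, -213.5], [43.5, -63.2], [-45.6, -63.1]]
[ 0.38406685 -0.15640954  0.22212169]
```

View pics/v6.png

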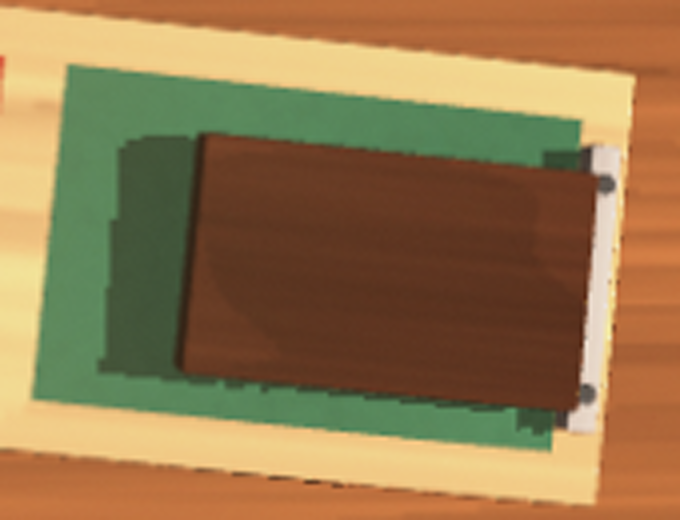

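The leading end sits against the stop, at crop (597,178) to (570,410), and it is square. I'll hand in.

```bash
python3 -c "
from workcell import job; print(job.hand_in())"
```

```text
the job is handed in; nothing more can be done
None
```

The walnut blank was tipped with a slow two-fingertip push near its top and fell flat onto the green field. I then pushed it along the board until it met the steel stop, and handed in at about 14 s; no verdict was reported.

- **Flush:** the contact force jumped from about 4 N to 25 N when the blank reached the stop. The last top view puts its leading end at y = -213.5 mm in the board's frame. The stop is at -215, and the measurement is good to about 2 mm.
- **Square and placed:** the skew, about 0.08 rad after the fall, came out on the way and measures under 0.01 rad. The blank's centre is about 1 mm off across the field and 25 mm along it, inside the limits.
- **Rest of the scene:** at hand-in the arm was clear of everything. I saw no contact with the glue bottle, finial or cup, but I did not re-measure their positions.
- **Refused calls:** two move calls were refused for a wrong number count. Nothing moved, and I repeated or replaced them. None of the checks failed or disagreed.

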